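Press three sample pots shut in order

TASK

Close the filled sample pots in the tray: with a fingertip, gently press the red lid fully down, then the yellow lid, then the blue lid, in that order. Leave the white lid raised, since that pot still waits for its sample. Only press: do not pick up, tip or shove any pot, leave the bottles and the tube rack where they are, and finish with the hand clear.

Things in the scene. Friction and masses are not known exactly. Their poses are not given: they have to be found in the camera images.
- red_lid_top (a point): centre of the top of the red lid: the spot to press, a flat, springy round pad 52 mm across, 9 mm proud of the hard lid around it (lid 67 mm across, 12 mm deep, 21 mm with the pad). The pad gives about 1 mm for every 1.5 N, up to 8.5 mm, and springs back. The point moves down with the pad and the lid; z points up. All four pots and lids are the same but for the lid's colour.
- yellow_lid_top (a point): the same spot, centre of the top of the yellow lid.
- blue_lid_top (a point): the same spot, centre of the top of the blue lid.
- white_lid_top (a point): the same spot, centre of the top of the white lid.
- red_lid (a joint): how far the red lid has been pushed on, in m: 0 = raised all the way, 0.008 = fully shut against the rim (8 mm travel, straight down along the pot's axis; starts between 0 and 0.002). It slides with about 4 N of friction and stays where it is left, then stops hard at the rim. With the pad's give, the finger travels about 9 to 11 mm from touching to shut, and the push is then about 4 to 6 N; a pot may crack above 30 N.
- yellow_lid (a joint): the same for the yellow lid.
- blue_lid (a joint): the same for the blue lid.
- white_lid (a joint): the same for the white lid.
- red_pot_mid (a point): centre of the pot with the red lid, half-way up its off-white side wall; loose, upright, about 130 g, 60 mm across and 66 mm high, standing on the tray floor. The lid's top spot is 56 mm above this point when the lid is raised all the way, 48 mm when shut. The pots stand at least 100 mm apart, centre to centre.
- yellow_pot_mid (a point): the same for the pot with the yellow lid.
- blue_pot_mid (a point): the same for the pot with the blue lid.
- white_pot_mid (a point): the same for the pot with the white lid.
- tray: grey open tray fixed to the bench, 260 (x) by 320 (y) by 22 mm high, walls and floor 4 mm; origin at the centre of its underside on the bench. The four pots and the dropper bottle stand in it.
- dropper: small amber dropper bottle standing amid the pots, 26 mm across, 58 mm high, loose; origin at the centre of its underside. Leave alone.
- reagent: white reagent bottle with blue cap, 68 mm across, 150 mm high, loose, on the bench to the right of the tray; origin under its centre. Leave alone.
- rack: white rack full of blood tubes, 200 by 70 mm, 100 mm high to the tube caps, loose, on the bench to the left of the tray; origin under its centre. Leave alone.
Mind the look-alikes: they are no part of the job. What is shaped like the part that bears yellow_lid_top but turquoise is not meant.

How it is judged (in metres and radians):
On the way, in this order (a step that is already met when the one before it is completed fails the run):
1. the red lid is pressed shut, the later ones still raised (value of joint red_lid above 0.0065 m and value of joint each of yellow_lid, blue_lid, white_lid below 0.005 m), for 0.1 s.
2. the yellow lid is pressed shut, the later ones still raised (value of joint yellow_lid above 0.0065 m and value of joint each of blue_lid, white_lid below 0.005 m), for 0.1 s.
3. the blue lid is pressed shut (value of joint blue_lid above 0.0065 m and value of joint white_lid below 0.005 m), for 0.1 s.
At the end, for the whole second after the job is handed in: Red, yellow and blue lids at least 6.5 mm down of 8 mm, white lid less than 5 mm down, all four pots upright within 0.1 rad and within 30 mm of where they began, the bottles and rack at rest within 20 mm of where they began (all of step 3 and value of joint each of red_lid, yellow_lid above 0.0065 m and angle between each of red_pot_mid, yellow_pot_mid, blue_pot_mid, white_pot_mid's own z axis and vertical below 0.1 rad and distance of each of red_pot_mid, yellow_pot_mid, blue_pot_mid, white_pot_mid from where it was at the start of the episode below 0.03 m and linear speed of each of dropper, reagent, rack below 0.02 m/s and distance of each of dropper, reagent, rack from where it was at the start of the episode below 0.02 m); the robot touches nothing.
It fails at once if a lid is pressed out of order, or the white lid is pressed down 5 mm or more ((value of joint yellow_lid above 0.005 m and value of joint red_lid below 0.005 m) or (value of joint blue_lid above 0.005 m and value of joint yellow_lid below 0.005 m) or value of joint white_lid above 0.005 m).
It fails at once if a pot is pressed or struck with more than 30 N (contact force between any of the fingers, the arm and red_pot above 30 N or contact force between any of the fingers, the arm and yellow_pot above 30 N or contact force between any of the fingers, the arm and blue_pot above 30 N or contact force between any of the fingers, the arm and white_pot above 30 N).
It fails at once if a pot is lifted 8 mm or more off the tray (height (world z) of any of red_pot_mid, yellow_pot_mid, blue_pot_mid, white_pot_mid above 0.045 m).
It fails at once if a pot is pushed or carried more than 30 mm, or tipped more than 0.3 rad (distance of any of red_pot_mid, yellow_pot_mid, blue_pot_mid, white_pot_mid from where it was at the start of the episode above 0.03 m or angle between any of red_pot_mid, yellow_pot_mid, blue_pot_mid, white_pot_mid's own z axis and vertical above 0.3 rad).
It fails at once if a bystander is moved more than 20 mm or tipped more than 0.3 rad (distance of any of dropper, reagent, rack from where it was at the start of the episode above 0.02 m or angle between any of dropper, reagent, rack's own z axis and vertical above 0.3 rad).
It also fails if it takes over 43 s, if anything falls off the work surface, if the arm or the gripper's body presses on something with over 40 N, if the wrist force passes 120 N, or if a joint passes its speed limit or range.

ROBOT

A 6-joint arm with a two-finger parallel gripper is mounted at the origin on the work surface. World frame = base frame: x ahead of the robot, y to its left, z up, the work surface at z = 0. Lengths are in m, angles in degrees, forces in N, time in s.
With the tool pointing down it reaches from about 0.275 to 1 m from the base axis. Payload 8.4 kg.
Tool frame: the origin (TCP) lies at the very end of the fingers, on their centre line; the grasp point (between the pads) lies 19 mm behind it; z points along the fingers, x is the direction in which the jaws open and shut, and the axes are right-handed (so a half turn about z gives the same grasp; the last joint's range is limited). The gripper opens to 85 mm and grips with 20 to 120 N. Pads are 22 mm wide; open, the fingers measure 114 mm over their backs; the gripper's body (76 mm by 85 mm) begins 54 mm behind the grasp point. The pads swing forward as they close: fully open they stand 13 mm farther back than shut.
Start: joints at [-69.523, 20.225, 93.587, -0, 66.188, -0.138], TCP at [0.22, -0.585, 0.231] pointing down, gripper open.
Joint ranges: [-150.9, 150.9], [-52.94, 120.26], [3.33, 152.33], [-74.26, 254.26], [0, 154.13], [-172.89, 172.89]. Speed limits (degrees/s): [127.2, 127.2, 159.86, 180, 180, 180].

INTERFACE

Orientations are given as a 3x3 rotation matrix whose columns are the frame's x, y, z axes.
In Python, from bench import ctrl gives the robot as it stands.
- The arm moves only by the tool apply_moves, never from a script. Its argument "steps" is a list of rows, each a list of 7 numbers: the shift along the world's x, y, z normalised to -1 to 1, where 1 is 30 cm, then the turn, a rotation vector about the world's x, y, z normalised to -1 to 1, where 1 is 0.5 rad, then the finger opening in mm, from 0 to 85.4. In form: [[tx, ty, tz, rx, ry, rz, hand], ...]. A call has exactly 10 rows; each row is the pose to reach, as a shift and turn from the pose measured when the call began; what a row does not reach only later rows make up. A row lasts 1/10 s, in which the tool goes at most 50 mm and 8.59 degrees, less where a joint would pass 70% of its speed; a pose out of reach is approached as far as the arm can. A call with a number of a shift or a turn outside -1 to 1 is refused whole. A call with a gripper value outside its range is refused whole. The fingers move at their own pace and stop on an object; "grip_force" is the grip in N (left out, the last holds). Time passes only in rows, so rows that repeat a pose let the fingers close, or fill a call up. It gives the time, the measured TCP pose, the force and the opening at its end, in the units of the state.
- ctrl.sense(): the state, without advancing time (a new reading comes with each control period).
- ctrl.grab_frame(name): name is "scene" or "top" or "wrist"; returns the picture (480x640x3 uint8, red, green, blue); there is no depth.
- ctrl.camera_params(name): a dict with "fx", "fy", "cx", "cy" (pixels), "R" (3x3) and "t" (3): a world point X has camera coordinates R X + t; the wrist camera has in their place "T_tool_cam" (4x4, takes a point from camera to tool coordinates, whose origin is the TCP and whose axes are the tool frame's). Camera axes: x right, y down, z forward; pixel columns grow to the right and rows downward; lengths in m; the calibration is good to about 2 mm. A picture is of the moment at which its call begins: read the wrist's pose just before it. camera_params takes no time and is no camera call.
- ctrl.job_done(): hands the job in, once; it reports no verdict.
The state is a dict: "clock": time; "q": joint angles; "qvel": joint speeds; "effort": joint torques, N m; "eef_pos": TCP position; "eef_rot": TCP orientation; "force": force on the tool from outside, world axes, zero at the start; "moment": the same for the moment, N m; "gripper_width": finger opening in m.
Only numpy, scipy, OpenCV 4.12 (cv2) and the standard library are available. Lean on these libraries where they do the work, as an engineer would, in place of code of your own. Each camera call takes 0.05 s, during which the arm holds its last target. There are 200 camera calls.

## Working session

There is one attempt and no reset: what is moved stays moved. The work goes in short steps, Python scripts to look and compute and a tool call to move; the robot and the scene stay as the last step left them, time stands still between calls to the robot, and variables do not carry over. Pictures are saved under pics/ and viewed, about 8 in all and at most 12, crops included, and the job is handed in when it is done.

Besides the shell and the picture viewer there is one more tool, called after "Emit:" by a JSON object that holds its "op" and its "data", one argument or row to a line. apply_moves: Moves the arm, as the interface text tells. Its arguments: {"type":"object","properties":{"steps":{"type":"array","items":{"type":"array","items":{"type":"number"}}},"grip_force":{"type":"number"}},"required":["steps"]}

```bash
mkdir -p pics; python3 - <<'E'
from bench import ctrl
import cv2,numpy as np
s=ctrl.sense();print({k:np.round(v,3).tolist() for k,v in s.items()})
for n in("top","scene"):
    cv2.imwrite(f"pics/{n}0.png",ctrl.grab_frame(n)[:,:,::-1]);print(n,ctrl.camera_params(n))
E
```

```text
{'clock': 0.0, 'q': [-69.521, 20.262, 93.628, 0.0, 66.187, -0.138], 'qvel': [-0.006, -0.031, -0.002, -0.019, 0.098, -0.065], 'effort': [-0.001, -60.525, -34.207, -0.0, 0.009, 0.0], 'eef_pos': [0.22, -0.585, 0.231], 'eef_rot': [[0.352, -0.936, -0.0], [-0.936, -0.352, 0.001], [-0.001, -0.0, -1.0]], 'force': [-0.241, -0.291, 0.097], 'moment': [-0.013, 0.047, 0.002], 'gripper_width': 0.085}
top {'fx': 555.7180063626124, 'fy': 555.7180063626124, 'cx': 319.21539935634024, 'cy': 236.57473019346824, 'R': array([[-1.33432232e-02, -9.99910747e-01, -6.76232114e-04],
       [-9.97553567e-01,  1.33581739e-02, -6.86180727e-02],
       [ 6.86209815e-02, -2.41008502e-04, -9.97642773e-01]]), 't': array([0.0134066 , 0.56108021, 1.47213516])}
scene {'fx': 569.1087561807052, 'fy': 569.1087561807052, 'cx': 319.04907958627126, 'cy': 235.61573022702072, 'R': array([[ 0.02758311,  0.99961035, -0.00427976],
       [ 0.72713644, -0.02300202, -0.68610751],
       [-0.68593861,  0.01581301, -0.72748758]]), 't': array([-0.01128779, -0.33308684,  1.57916197])}
```

View pics/top0.png

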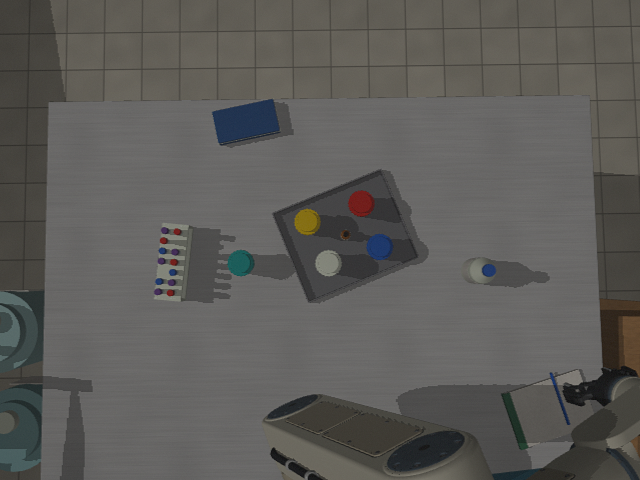

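View pics/scene0.png

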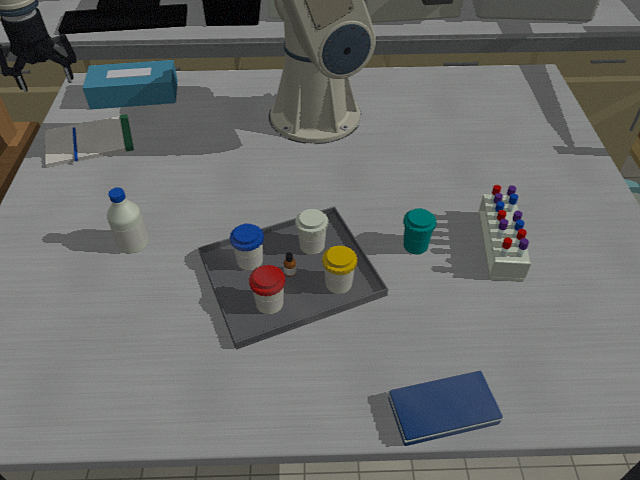

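Top view. Candidates:
- Red lid at (361,203). Small red tube caps in the rack are not it.
- Yellow lid at (307,221). The turquoise look-alike is at (240,263), outside the tray.
- Blue lid at (379,246). The reagent cap at (488,270) and the book at (246,122) are not it.
- White lid at (328,263), to be left raised. The dropper is at (345,235).

The scene view agrees on all of these.

```bash
cat > h.py <<'E'
import cv2,numpy as np
from bench import ctrl
ROI={'top':(slice(165,310),slice(270,425)),'scene':(slice(205,350),slice(195,390))}
HS={'red':[((0,130,60),(8,255,255)),((172,130,60),(180,255,255))],'yellow':[((18,130,60),(32,255,255))],'blue':[((105,130,60),(125,255,255))]}
def mask(im,c):
    h=cv2.cvtColor(im,cv2.COLOR_RGB2HSV)
    return sum(cv2.inRange(h,np.array(a),np.array(b)) for a,b in HS[c])
def big(m):
    return max(cv2.findContours(m,cv2.RETR_EXTERNAL,cv2.CHAIN_APPROX_NONE)[0],key=cv2.contourArea)
def ray(K,R,t,uv,z):  # R,t world->cam
    d=R.T@np.array([(uv[0]-K['cx'])/K['fx'],(uv[1]-K['cy'])/K['fy'],1]);o=-R.T@t
    return o+d*(z-o[2])/d[2]
def proj(K,R,t,X):
    c=R@X+t;return np.array([K['fx']*c[0]/c[2]+K['cx'],K['fy']*c[1]/c[2]+K['cy']])
E
python3 - <<'E'
from h import *
for n in('top','scene'):
    im=cv2.imread(f'pics/{n}0.png')[:,:,::-1].copy();K=ctrl.camera_params(n);R,t=K['R'],K['t']
    if n=='top':print('cam',-R.T@t)
    for c in HS:
        m=np.zeros(im.shape[:2],np.uint8);m[ROI[n]]=mask(im,c)[ROI[n]]
        k=big(m);(u,v),r=cv2.minEnclosingCircle(k);x,y,w,h=cv2.boundingRect(k)
        print(n,c,u,v,r,(x,y,w,h),ray(K,R,t,(x+w/2,y+h/2),.083).round(4))
im=cv2.imread('pics/top0.png')[165:310,265:425];cv2.imwrite('pics/crop.png',cv2.resize(im,None,fx=4,fy=4))
E
```

```text
cam [0.4588671  0.0062652  1.50717431]
top red 360.79730224609375 203.14865112304688 13.203635215759277 (348, 190, 27, 27) [ 0.6409 -0.1043  0.083 ]
top yellow 306.8870849609375 221.3709716796875 13.294127464294434 (294, 209, 27, 26) [0.5948 0.0356 0.083 ]
top blue 379.3204345703125 246.5498809814453 13.07885456085205 (367, 234, 26, 26) [ 0.5279 -0.1496  0.083 ]
scene red 267.1590881347656 279.31817626953125 18.35615348815918 (249, 265, 37, 31) [ 0.6494 -0.1034  0.083 ]
scene yellow 339.5 260.0 17.614013671875 (322, 245, 36, 30) [0.6027 0.0357 0.083 ]
scene blue 246.5 237.0 16.77060890197754 (230, 224, 34, 27) [ 0.5369 -0.1486  0.083 ]
```

View pics/crop.png

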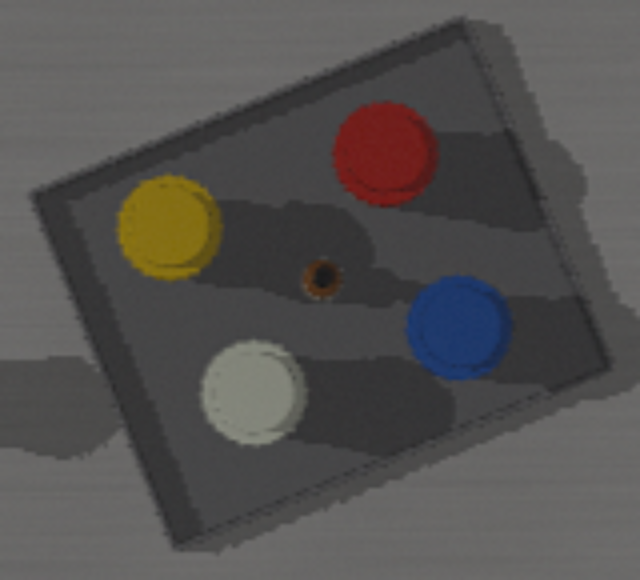

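Crop confirms the choice: red, yellow, blue and white lids are in the tray, and turquoise is outside it. I'll move over, closing the fingers on the way.

Emit:
{"op": "apply_moves", "data": {
  "steps": [
    [0.08,0.09,0,0,0,0,0],
    [0.16,0.18,0,0,0,0,0],
    [0.24,0.27,0,0,0,0,0],
    [0.32,0.36,0,0,0,0,0],
    [0.4,0.45,0,0,0,0,0],
    [0.48,0.54,0,0,0,0,0],
    [0.56,0.63,0,0,0,0,0],
    [0.64,0.72,0,0,0,0,0],
    [0.72,0.81,0,0,0,0,0],
    [0.72,0.81,0,0,0,0,0]
  ]
}}

```text
clock: 1.1
eef_pos: [0.4379, -0.3387, 0.2304]
eef_rot: [[0.355, -0.935, -0.0], [-0.935, -0.355, 0.002], [-0.002, -0.001, -1.0]]
force: [-0.7, -0.5, -0.3]
gripper_width: 0.0001
```

Emit:
{"op": "apply_moves", "data": {
  "steps": [
    [0.06,0.08,0,0,0,0,0],
    [0.13,0.16,0,0,0,0,0],
    [0.2,0.24,0,0,0,0,0],
    [0.27,0.32,0,0,0,0,0],
    [0.34,0.4,0,0,0,0,0],
    [0.41,0.48,0,0,0,0,0],
    [0.48,0.56,0,0,0,0,0],
    [0.5,0.6,0,0,0,0,0],
    [0.5,0.6,0,0,0,0,0],
    [0.5,0.6,0,0,0,0,0]
  ]
}}

```text
clock: 2.1
eef_pos: [0.587, -0.1595, 0.2301]
eef_rot: [[0.355, -0.935, -0.001], [-0.935, -0.355, 0.002], [-0.002, 0.0, -1.0]]
force: [0.3, 0.5, -0.3]
gripper_width: -0.0002
```

```bash
cat > look.py <<'E'
from h import *
import sys
s=ctrl.sense();im=ctrl.grab_frame('wrist');K=ctrl.camera_params('wrist')
p=np.array(s['eef_pos']);Re=np.array(s['eef_rot']);T=K['T_tool_cam']
Rw=Re@T[:3,:3];ow=Re@T[:3,3]+p;R,t=Rw.T,-Rw.T@ow
out=im[:,:,::-1].copy()
print('tcp',p.round(4),'f',np.round(s['force'],2),'w',s['gripper_width'],s['clock'],'cam',ow.round(3))
for c in HS:
    k=big(mask(im,c));(u,v),r=cv2.minEnclosingCircle(k)
    (eu,ev),ax,_=cv2.fitEllipse(k)
    e=ray(K,R,t,(eu,ev),.078);print(c,(eu,ev),r,ax,e.round(4),cv2.boundingRect(k))
    cv2.drawContours(out,[k],-1,(0,255,0),1)
tp=proj(K,R,t,p);print('tcp px',tp);cv2.circle(out,tuple(int(a) for a in tp),4,(255,0,255),1)
cv2.imwrite(sys.argv[1],out)
E
python3 look.py pics/w1.png
```

```text
tcp [ 0.587  -0.1595  0.2301] f [ 0.33  0.46 -0.25] w -0.00017484820333394356 2.1 cam [ 0.658 -0.131  0.371]
red (281.37554931640625, 122.3272476196289) 47.0916862487793 (86.49881744384766, 91.43407440185547) [ 0.6449 -0.1018  0.078 ] (237, 76, 90, 93)
yellow (90.03622436523438, 113.24385070800781) 52.478797912597656 (85.42656707763672, 102.66810607910156) [0.599  0.0376 0.078 ] (42, 66, 98, 95)
blue (287.3243103027344, 266.1000671386719) 39.73439025878906 (68.4354476928711, 78.9934310913086) [ 0.5336 -0.1455  0.078 ] (249, 230, 80, 77)
tcp px [325.89680883 304.57414461]
```

View pics/w1.png

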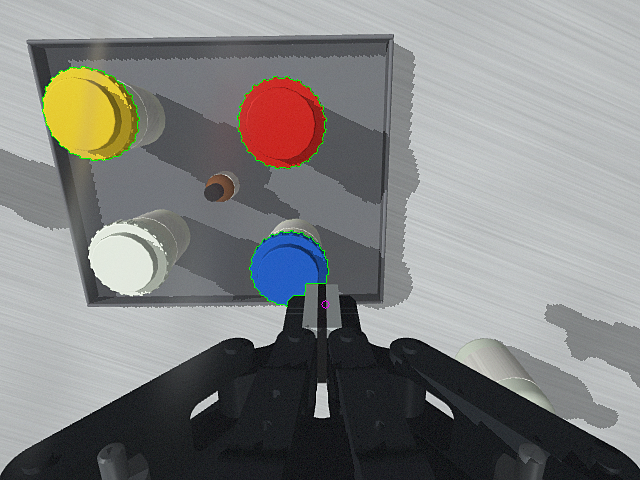

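Emit:
{"op": "apply_moves", "data": {
  "steps": [
    [0.1,0.1,0,0,0,0,0],
    [0.187,0.188,0,0,0,0,0],
    [0.187,0.188,0,0,0,0,0],
    [0.187,0.188,-0.1,0,0,0,0],
    [0.187,0.188,-0.2,0,0,0,0],
    [0.187,0.188,-0.3,0,0,0,0],
    [0.187,0.188,-0.36,0,0,0,0],
    [0.187,0.188,-0.4,0,0,0,0],
    [0.187,0.188,-0.4,0,0,0,0],
    [0.187,0.188,-0.4,0,0,0,0]
  ]
}}

```text
clock: 3.15
eef_pos: [0.6432, -0.1042, 0.111]
eef_rot: [[0.354, -0.935, -0.0], [-0.935, -0.354, 0.002], [-0.002, -0.0, -1.0]]
force: [-0.1, 0.9, -0.2]
gripper_width: -0.0003
```

```bash
python3 look.py pics/w2.png
```

```text
tcp [ 0.6432 -0.1042  0.111 ] f [-0.11  0.89 -0.22] w -0.00025604773209239655 3.15 cam [ 0.714 -0.076  0.252]
red (323.0579528808594, 262.02886962890625) 67.13063049316406 (112.14620208740234, 134.50140380859375) [ 0.649  -0.1007  0.078 ] (256, 205, 135, 117)
yellow (48.721031188964844, 258.0088806152344) 70.91320037841797 (115.34178161621094, 134.78744506835938) [0.601  0.0318 0.078 ] (0, 192, 112, 131)
blue (321.5462341308594, 409.7583312988281) 10.440829277038574 (16.263376235961914, 18.57960319519043) [ 0.561  -0.1332  0.078 ] (313, 401, 17, 18)
tcp px [325.90041638 304.56649259]
```

View pics/w2.png

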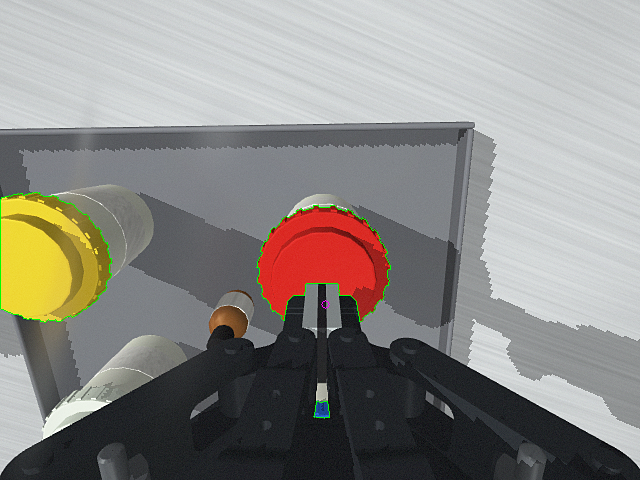

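```bash
python3 - <<'E'
from h import *
s=ctrl.sense();K=ctrl.camera_params('wrist');p=np.array(s['eef_pos']);Re=np.array(s['eef_rot']);T=K['T_tool_cam']
Rw=Re@T[:3,:3];ow=Re@T[:3,3]+p;R,t=Rw.T,-Rw.T@ow
l,r,u=[ray(K,R,t,q,.092) for q in((271,275),(376,275),(323,232))]
a=np.array([ow[0]-p[0],ow[1]-p[1],0]);a/=np.linalg.norm(a)
print((l+r)/2,np.linalg.norm(l-r),u,'centre from far edge',u-.026*a, 'lid',ray(K,R,t,(323,206),.082)-.0335*a,'pad 3',proj(K,R,t,np.array([p[0],p[1],.092])))
E
```

```text
[ 0.64830265 -0.10116389  0.092     ] 0.05038725781225697 [ 0.66839058 -0.09327467  0.092     ] centre from far edge [ 0.64427795 -0.10299994  0.092     ] lid [ 0.64667637 -0.10226661  0.082     ] pad 3 [325.52169712 285.17541279]
```

Emit:
{"op": "apply_moves", "data": {
  "steps": [
    [0.006,0.006,-0.02,0,0,0,0],
    [0.006,0.006,-0.04,0,0,0,0],
    [0.006,0.006,-0.053,0,0,0,0],
    [0.006,0.006,-0.06,0,0,0,0],
    [0.006,0.006,-0.067,0,0,0,0],
    [0.006,0.006,-0.074,0,0,0,0],
    [0.006,0.006,-0.081,0,0,0,0],
    [0.006,0.006,-0.088,0,0,0,0],
    [0.006,0.006,-0.093,0,0,0,0],
    [0.006,0.006,-0.093,0,0,0,0]
  ]
}}

```text
clock: 4.2
eef_pos: [0.6454, -0.1021, 0.0834]
eef_rot: [[0.354, -0.935, 0.001], [-0.935, -0.354, 0.002], [-0.001, -0.001, -1.0]]
force: [-1.4, 0.6, 3.4]
gripper_width: 0.0002
```

Emit:
{"op": "apply_moves", "data": {
  "steps": [
    [0,0,-0.003,0,0,0,0],
    [0,0,-0.006,0,0,0,0],
    [0,0,-0.009,0,0,0,0],
    [0,0,-0.012,0,0,0,0],
    [0,0,-0.012,0,0,0,0],
    [0,0,-0.012,0,0,0,0],
    [0,0,-0.012,0,0,0,0],
    [0,0,-0.012,0,0,0,0],
    [0,0,-0.012,0,0,0,0],
    [0,0,-0.012,0,0,0,0]
  ]
}}

```text
clock: 5.2
eef_pos: [0.6455, -0.1021, 0.0802]
eef_rot: [[0.354, -0.935, 0.001], [-0.935, -0.354, 0.002], [-0.001, -0.001, -1.0]]
force: [-3.0, -0.2, 6.7]
gripper_width: -0.0003
```

Force is 6.7 N, above the 4 N friction and matching a stopped lid with about 5 mm of pad give. The red lid is shut, so I'll lift and cross to yellow.

Emit:
{"op": "apply_moves", "data": {
  "steps": [
    [0,0,0.05,0,0,0,0],
    [0,0,0.12,0,0,0,0],
    [0,0,0.18,0,0,0,0],
    [-0.03,0.1,0.18,0,0,0,0],
    [-0.07,0.21,0.18,0,0,0,0],
    [-0.11,0.32,0.18,0,0,0,0],
    [-0.15,0.43,0.18,0,0,0,0],
    [-0.158,0.462,0.16,0,0,0,0],
    [-0.158,0.462,0.12,0,0,0,0],
    [-0.158,0.462,0.1,0,0,0,0]
  ]
}}

```text
clock: 6.2
eef_pos: [0.5981, 0.0358, 0.1091]
eef_rot: [[0.355, -0.935, 0.0], [-0.935, -0.355, 0.001], [-0.001, -0.001, -1.0]]
force: [0.2, 0.7, -0.6]
gripper_width: 0.0004
```

```bash
python3 look.py pics/w3.png
```

```text
tcp [0.5981 0.0358 0.1091] f [ 0.23  0.73 -0.58] w 0.0003719371469237264 6.2 cam [0.669 0.064 0.25 ]
red (587.7561645507812, 277.8552551269531) 68.33869171142578 (116.49240112304688, 127.89505004882812) [ 0.6449 -0.0911  0.078 ] (524, 216, 116, 123)
yellow (322.63800048828125, 264.593505859375) 67.4566421508789 (112.22107696533203, 135.30186462402344) [0.6032 0.0392 0.078 ] (255, 207, 135, 117)
blue (590.9071044921875, 427.24053955078125) 38.94878387451172 (14.712496757507324, 79.0760498046875) [ 0.5627 -0.1468  0.078 ] (554, 412, 69, 40)
tcp px [325.89923285 304.5710178 ]
```

View pics/w3.png

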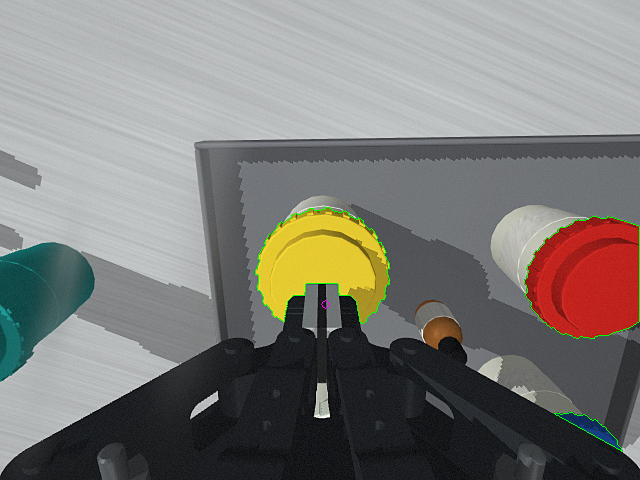

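Fingertip is over the yellow pad, offset the same as for red, so I'll make the same small correction. Turquoise is at the far left, out of the way.

Emit:
{"op": "apply_moves", "data": {
  "steps": [
    [0.005,0.005,-0.025,0,0,0,0],
    [0.005,0.005,-0.045,0,0,0,0],
    [0.005,0.005,-0.052,0,0,0,0],
    [0.005,0.005,-0.059,0,0,0,0],
    [0.005,0.005,-0.066,0,0,0,0],
    [0.005,0.005,-0.073,0,0,0,0],
    [0.005,0.005,-0.08,0,0,0,0],
    [0.005,0.005,-0.086,0,0,0,0],
    [0.005,0.005,-0.086,0,0,0,0],
    [0.005,0.005,-0.086,0,0,0,0]
  ]
}}

```text
clock: 7.25
eef_pos: [0.5992, 0.0369, 0.0825]
eef_rot: [[0.354, -0.935, -0.001], [-0.935, -0.354, 0.001], [-0.001, 0.0, -1.0]]
force: [-1.9, -1.5, 2.8]
gripper_width: -0.0001
```

Emit:
{"op": "apply_moves", "data": {
  "steps": [
    [0,0,-0.003,0,0,0,0],
    [0,0,-0.006,0,0,0,0],
    [0,0,-0.009,0,0,0,0],
    [0,0,-0.011,0,0,0,0],
    [0,0,-0.011,0,0,0,0],
    [0,0,-0.011,0,0,0,0],
    [0,0,-0.011,0,0,0,0],
    [0,0,-0.011,0,0,0,0],
    [0,0,-0.011,0,0,0,0],
    [0,0,-0.011,0,0,0,0]
  ]
}}

```text
clock: 8.25
eef_pos: [0.5994, 0.0368, 0.0796]
eef_rot: [[0.354, -0.935, -0.001], [-0.935, -0.354, 0.001], [-0.001, 0.0, -1.0]]
force: [-1.8, -2.3, 8.3]
gripper_width: -0.0
```

Yellow is shut: 8.3 N against the stop. Next is blue.

Emit:
{"op": "apply_moves", "data": {
  "steps": [
    [0,0,0.08,0,0,0,0],
    [0,0,0.18,0,0,0,0],
    [-0.03,-0.08,0.2,0,0,0,0],
    [-0.07,-0.2,0.2,0,0,0,0],
    [-0.11,-0.32,0.2,0,0,0,0],
    [-0.16,-0.44,0.2,0,0,0,0],
    [-0.2,-0.55,0.2,0,0,0,0],
    [-0.22,-0.61,0.18,0,0,0,0],
    [-0.22,-0.61,0.12,0,0,0,0],
    [-0.22,-0.61,0.1,0,0,0,0]
  ]
}}

```text
clock: 9.25
eef_pos: [0.5322, -0.1464, 0.1082]
eef_rot: [[0.353, -0.936, -0.002], [-0.936, -0.353, 0.002], [-0.003, 0.002, -1.0]]
force: [-0.5, -0.2, 0.3]
gripper_width: 0.0001
```

```bash
python3 look.py pics/w4.png
```

```text
tcp [ 0.5322 -0.1464  0.1082] f [-0.47 -0.19  0.27] w 7.70265460210724e-05 9.25 cam [ 0.603 -0.118  0.249]
red (322.08282470703125, 41.12712860107422) 81.8616943359375 (104.44230651855469, 166.9850311279297) [ 0.6328 -0.1066  0.078 ] (242, 0, 161, 100)
yellow (30.970733642578125, 37.204925537109375) 53.72393035888672 (73.32615661621094, 97.0170669555664) [0.5908 0.0092 0.078 ] (0, 0, 72, 86)
blue (327.8329162597656, 268.686767578125) 67.58152770996094 (112.54876708984375, 134.44766235351562) [ 0.5365 -0.1461  0.078 ] (260, 211, 135, 118)
tcp px [325.89365108 304.57676325]
```

View pics/w4.png

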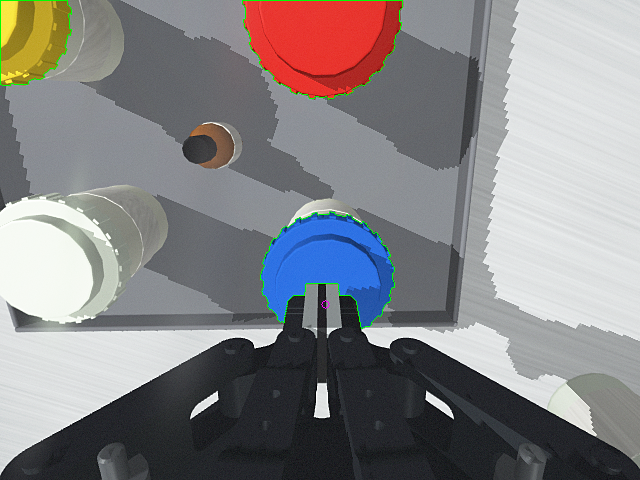

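Fingertip sits over the blue pad, centred to within about 1–2 mm.

Emit:
{"op": "apply_moves", "data": {
  "steps": [
    [0.003,0,-0.022,0,0,0,0],
    [0.003,0,-0.042,0,0,0,0],
    [0.003,0,-0.049,0,0,0,0],
    [0.003,0,-0.056,0,0,0,0],
    [0.003,0,-0.063,0,0,0,0],
    [0.003,0,-0.07,0,0,0,0],
    [0.003,0,-0.077,0,0,0,0],
    [0.003,0,-0.083,0,0,0,0],
    [0.003,0,-0.083,0,0,0,0],
    [0.003,0,-0.083,0,0,0,0]
  ]
}}

```text
clock: 10.3
eef_pos: [0.5332, -0.1459, 0.0829]
eef_rot: [[0.353, -0.936, -0.003], [-0.936, -0.353, 0.002], [-0.003, 0.002, -1.0]]
force: [0.1, 1.1, 3.8]
gripper_width: 0.0003
```

Emit:
{"op": "apply_moves", "data": {
  "steps": [
    [0,0,-0.003,0,0,0,0],
    [0,0,-0.006,0,0,0,0],
    [0,0,-0.009,0,0,0,0],
    [0,0,-0.011,0,0,0,0],
    [0,0,-0.011,0,0,0,0],
    [0,0,-0.011,0,0,0,0],
    [0,0,-0.011,0,0,0,0],
    [0,0,-0.011,0,0,0,0],
    [0,0,-0.011,0,0,0,0],
    [0,0,-0.011,0,0,0,0]
  ]
}}

```text
clock: 11.3
eef_pos: [0.5333, -0.1458, 0.0799]
eef_rot: [[0.353, -0.936, -0.003], [-0.936, -0.353, 0.002], [-0.003, 0.002, -1.0]]
force: [-1.3, 2.5, 7.5]
gripper_width: -0.0001
```

Blue is shut at 7.5 N. I'll retreat up and back, then check.

Emit:
{"op": "apply_moves", "data": {
  "steps": [
    [0,0,0.06,0,0,0,0],
    [0,0,0.15,0,0,0,0],
    [0,0,0.3,0,0,0,0],
    [0,0,0.42,0,0,0,0],
    [-0.05,-0.05,0.5,0,0,0,0],
    [-0.12,-0.12,0.5,0,0,0,0],
    [-0.2,-0.2,0.5,0,0,0,0],
    [-0.28,-0.28,0.5,0,0,0,0],
    [-0.3,-0.3,0.5,0,0,0,0],
    [-0.3,-0.3,0.5,0,0,0,0]
  ]
}}

```text
clock: 12.3
eef_pos: [0.4426, -0.2366, 0.2298]
eef_rot: [[0.351, -0.936, -0.003], [-0.936, -0.351, 0.002], [-0.003, 0.002, -1.0]]
force: [-1.2, 1.0, 0.4]
gripper_width: -0.0001
```

```bash
python3 - <<'E'
from h import *
a=cv2.imread('pics/scene0.png');b=ctrl.grab_frame('scene')[:,:,::-1];s=ctrl.sense()
print(s['clock'],s['eef_pos'],s['force'])
for c in HS:
    for im in(a,b):
        m=np.zeros(a.shape[:2],np.uint8);m[ROI['scene']]=mask(im[:,:,::-1].copy(),c)[ROI['scene']];print(c,cv2.boundingRect(big(m)))
f=lambda i:cv2.resize(i[180:360,100:500],None,fx=2,fy=1.6)[:290]
cv2.imwrite('pics/fin.png',np.vstack([f(a),f(b)]))
E
```

```text
12.35 [ 0.4433404  -0.23600268  0.229817  ] [ 0.27660446  0.56945879 -0.28036361]
red (249, 265, 37, 31)
red (250, 267, 36, 32)
yellow (322, 245, 36, 30)
yellow (322, 248, 35, 30)
blue (230, 224, 34, 27)
blue (230, 226, 34, 28)
```

View pics/fin.png

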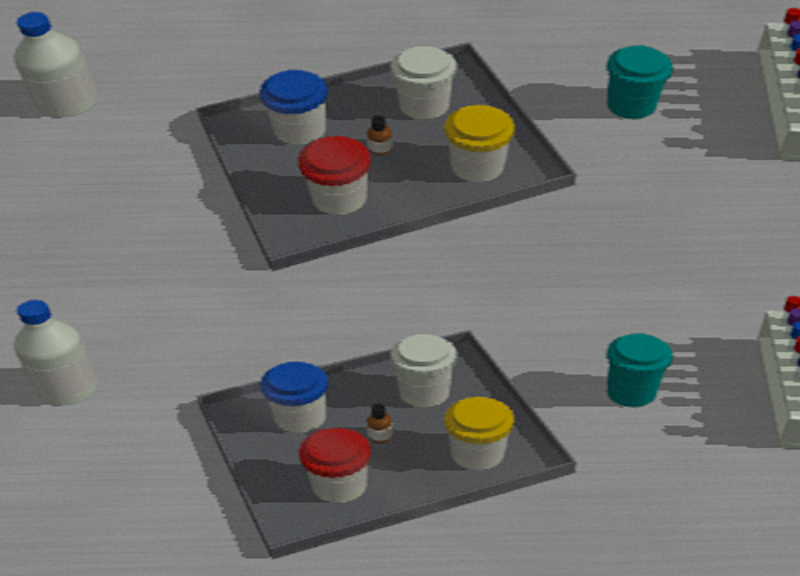

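The red, yellow and blue lids sit lower (in the enlarged view, red 160→~450−288 and so on). White and the bystanders haven't changed, and the hand is clear.

```bash
python3 -c "from bench import ctrl; print(ctrl.job_done())"
```

```text
the job is handed in; nothing more can be done
None
```

I pressed the red, then yellow, then blue lid down with the closed fingertips, left the white lid raised, moved the hand clear and handed the job in at about 12.4 s.

- **Press checks:** each press ended with the fingertip about 80 mm above the bench. The end forces were 6.7 N (red), 8.3 N (yellow) and 7.5 N (blue). These are above the 4 N sliding friction, agree with a lid against its stop, and are well under 30 N. They are slightly above the stated 4–6 N because I pressed 2–3 mm past shut to be sure.
- **Final picture:** compared with the first scene view, the three lids sit 2–3 pixels lower. White, the dropper, the reagent bottle, the part of the rack in view and the turquoise pot look unmoved, and the pots stand upright.
- **Limits of the checks:** the picture is too coarse to measure lid travel to the millimetre, so "shut" rests mainly on the heights and forces. The top and scene views differed by about 8 mm in x at first; the close wrist view settled that before pressing. No check failed.

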